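Set the sprung drying stand to its mark and lay the long panel on it

TASK

Pull the sprung rest of the drying stand out by its black T handle until its latch blade is over the channel in the dark steel keeper that marks the length, press the handle down so that the blade drops into the channel and holds the rest there, and let go. Then take the long pine panel out of the tray of blanks and lay it flat and square across the two rests, between their end lips. Leave everything else where it is.

Things in the scene. Friction and masses are not known exactly. Their poses are not given: they have to be found in the camera images.
- stand: Drying stand fixed to the table: plywood base 330 x 90 x 15 mm, low aluminium rail, ruled ticks. Origin: centre of the underside; x along its length, away from the robot. At its +x end is the fixed wooden rest: ledge x 110 to 150 mm, 80 mm wide, top 45 mm above the table, outer lip 13 mm higher. The sprung rest, mirrored, slides along x between the middle and the -x end.
- keeper: The mark: dark steel keeper fixed across the stand's base, 60 to 88 mm from its middle towards -x, varying. Two upright bars along y, each 10 mm thick, 86 mm wide, tops 40 mm above the table, with an open channel 16 mm wide (along x) between them. Origin midway between the bars at their foot, 15 mm above the table; axes as the stand's.
- slot (a point): Middle of the keeper's channel at the height of the bars' tops, 40 mm above the table; axes as the stand's.
- rest (a joint): How far the sprung rest is pulled out towards the stand's -x end, m: 0 = home (start), stop at 0.125. A spring draws it home: 3 N at home, plus 40 N/m (about 7 to 8 N at the mark); it snaps home if let go unlatched. At the mark it reads 0.087 to 0.115 and the two lips stand 172 to 200 mm apart.
- rest_lip (a point): On the sprung rest: the inner foot of its lip, at mid width, on the level of its ledge top (45 mm above the table). Its ledge runs 40 mm from here towards +x, 80 mm wide; its lip is 13 mm high. Axes as the stand's.
- fixed_lip (a point): On the fixed rest: the inner foot of its lip, at mid width, on the level of its ledge top (45 mm above the table). Its ledge runs 40 mm from here towards -x. The long panel goes midway between this point and the one on the sprung rest. Axes as the stand's.
- latch (a joint): How far the T handle with the latch blade is pressed down, m: 0 = up (start), 0.014 = fully down. No spring: 3 N of friction keeps it where it is left. Up, the blade passes 4 mm above the keeper's bars; fully down over the channel it reaches 10 mm in between them. Off the channel it strikes the bars and stays up.
- handle (a point): Centre of the black T handle's grip bar, on top of a thin steel stem on the sprung rest: 16 mm thick along the stand's x, 50 mm wide along y, 26 mm high; its centre is 97 mm above the table when up. It travels with the sprung rest. Beside and below the bar it is free down to the lip top at 58 mm. Axes as the stand's.
- blade (a point): Middle of the lower edge of the steel latch blade, straight below the handle: a plate 8 mm thick along the stand's x, 70 mm wide along y (it shows on both sides of the 24 mm wide aluminium tongue), lower edge 44 mm above the table when up. Axes as the stand's.
- tray: Shallow grey plastic tray of pine blanks fixed to the table, 215 x 330 mm (x, y), rim 28 mm high, walls and floor 5 mm thick. Origin at the centre of its underside. Three blanks lie side by side in it along y, 90 mm apart, in any order.
- panel: The long pine panel, loose and flat in the tray, 160 x 45 x 12 mm (x, y, z), about 50 g. Origin at the centre of its underside.
- short_panel: A short pine panel, loose in the tray, 85 x 45 x 12 mm, origin at the centre of its underside. To be left alone.
- disc: A round pine disc, loose in the tray, 60 mm across, 12 mm thick, origin at the centre of its underside. To be left alone.
- paper_cup: White paper cup standing on the table beyond the work, 80 mm across, 95 mm high, origin at the centre of its underside. To be left alone.
- tumbler: Clear plastic tumbler standing beyond the tray, 70 mm across, 85 mm high, origin at the centre of its underside. To be left alone.
- candle: Dark red candle standing to the left of the stand, 60 mm across, about 98 mm high, origin at the centre of its underside. To be left alone.
- brush: Paint brush 190 mm long lying on the table to the left of the stand, handle along its -x. To be left alone.

How it is judged:
By the outcome, as a careful person would: the job done as asked, in the order asked, and still so for the second after the job is handed in, with the robot touching nothing.
It also fails if it takes over 58 s, if anything falls off the work surface, if the arm or the gripper's body presses on something with over 40 N, if the wrist force passes 120 N, or if a joint passes its speed limit or range.

ROBOT

A 6-joint arm with a two-finger parallel gripper is mounted at the origin on the work surface. World frame = base frame: x ahead of the robot, y to its left, z up, the work surface at z = 0. Lengths are in mm, angles in degrees, forces in N, time in s.
With the tool pointing down it reaches from about 350 to 850 mm from the base axis. Payload 8.1 kg.
Tool frame: the origin (TCP) lies on the centre line of the jaws, within the pads' length; the fingertips stand 19 mm ahead of it and the grasp point (between the pads) is the TCP; z points along the fingers, y is the line along which they close (so a half turn about z gives the same grasp; the last joint's range is limited). The gripper opens to 85 mm and grips with 20 to 120 N. Pads are 22 mm wide; open, the fingers measure 114 mm over their backs; the gripper's body (76 mm by 85 mm) begins 54 mm behind the grasp point. The pads swing forward as they close: fully open they stand 13 mm farther back than shut.
Start: joints at [-80.81, 7.471, 85.268, -0, 87.261, -4.893], TCP at [146.02, -581.965, 250.292] pointing down, gripper open.
Joint ranges: [-169.43, 169.43], [-51.17, 129.36], [1.28, 143.12], [-76.62, 256.62], [0, 156.53], [-152.29, 152.29]. Speed limits (degrees/s): [136.94, 136.94, 159.86, 180, 180, 180].

INTERFACE

Orientations are given as [roll, pitch, yaw] about the fixed x, y, z axes, in that order (R = Rz(yaw) Ry(pitch) Rx(roll)).
In Python, from bench import r gives the robot as it stands. The module is installed in compiled form; this text tells all that it offers.
- The arm moves only by the tool servo_tool, never from a script. Its arguments are lists of equal length, an entry for each row: "fingers": the finger opening in m, from 0 to 0.0854; "linear": the shift along the tool's x, y, z in m, a list of three; "rotation": the turn, a rotation vector about the tool's x, y, z in degrees, a list of three. A call has 1 to 10 rows; each row is the pose to reach, as a shift and turn from the pose commanded when the call began, along the tool's axes at that moment; what a row does not reach only later rows make up. A row lasts 1/10 s, in which the tool goes at most 50 mm and 8.59 degrees, less where a joint would pass 70% of its speed; a pose out of reach is approached as far as the arm can. A call with a gripper value outside its range is refused whole. The fingers move at their own pace and stop on an object; "force" is the grip in N (left out, the last holds). Time passes only in rows, so rows that repeat a pose let the fingers close. It gives the time, the measured TCP pose, the force, the opening and the grip force at its end, in the units of the state.
- r.sense(): the state, without advancing time (a new reading comes with each control period).
- r.snapshot(name): name is "side" or "top" or "wrist"; returns a dict with "frame" (480x640x3 uint8, red, green, blue), "fx", "fy", "cx", "cy" (pixels), "camera_from_world" (4x4, takes a point from world to camera coordinates). Camera axes: x right, y up, looking along -z (the intrinsics and any distortion apply to the point x, -y, -z); pixel columns grow to the right and rows downward; lengths in mm; the calibration is good to about 2 mm. The wrist camera is an equidistant fisheye: a pixel r from the principal point sees the ray r / f radians off the axis. A picture is of the moment at which its call begins. There is no depth.
- r.hand_in(): hands the job in; it is judged then, once.
The state is a dict: "time": time; "joint_pos": joint angles; "qd": joint speeds; "joint_efforts": joint torques, N m; "tool_pos": TCP position; "tcp_rot": TCP orientation; "ft_force": force on the tool from outside, world axes, zero at the start; "wrist_torque": the same for the moment, N m; "finger_gap": finger opening in mm; "grip_force": force on a finger pad.
Only numpy, scipy, OpenCV 4.12 (cv2) and the standard library are available. Lean on these libraries where they do the work, as an engineer would, in place of code of your own. Each camera call takes 0.05 s, during which the arm holds its last target. There are 200 camera calls.

## Working session

There is one attempt and no reset: what is moved stays moved. The work goes in short steps, Python scripts to look and compute and a tool call to move; the robot and the scene stay as the last step left them, time stands still between calls to the robot, and variables do not carry over. Pictures are saved under pics/ and viewed, at most 10 in all, crops included, and the job is handed in when it is done.

Besides the shell and the picture viewer there is one more tool, called after "Call:" in YAML: its name, and indented under it one key for each argument. servo_tool: Moves the arm, as the interface text tells. Its arguments: {"type":"object","properties":{"fingers":{"type":"array","items":{"type":"number"}},"linear":{"type":"array","items":{"type":"array","items":{"type":"number"}}},"rotation":{"type":"array","items":{"type":"array","items":{"type":"number"}}},"force":{"type":"number"}},"required":["fingers","linear","rotation"]}

```bash
mkdir -p pics
cat > h.py <<'E'
import numpy as np, cv2
from bench import r
from scipy.spatial.transform import Rotation as R
def snap(n,f=None):
    s=r.snapshot(n)
    if f: cv2.imwrite('pics/'+f,cv2.cvtColor(s['frame'],cv2.COLOR_RGB2BGR))
    return s
def ray(s,u,v):
    M=np.array(s['camera_from_world']); x=(u-s['cx'])/s['fx']; y=(v-s['cy'])/s['fy']
    d=np.array([x,-y,-1.]); Rm=M[:3,:3]
    return -Rm.T@M[:3,3], Rm.T@d
def onz(s,u,v,z):
    o,d=ray(s,u,v); return o+d*(z-o[2])/d[2]
def proj(s,p):
    M=np.array(s['camera_from_world']); c=M[:3,:3]@np.array(p)+M[:3,3]
    return s['cx']+s['fx']*c[0]/-c[2], s['cy']-s['fy']*c[1]/-c[2]
E
python3 - <<'E'
from h import *
for n in('top','side'):
    s=snap(n,n+'1.png'); print(n,s['fx'],s['cx'],s['cy'],np.round(s['camera_from_world'],3).tolist(),[k for k in s])
print(r.sense())
E
```

```text
top 473.97436033375413 320.06079805267944 241.1111068818857 [[0.001, -1.0, 0.019, 64.234], [0.997, 0.002, 0.072, -612.324], [-0.072, 0.019, 0.997, -1151.852], [0.0, 0.0, 0.0, 1.0]] ['frame', 'fx', 'fy', 'cx', 'cy', 'camera_from_world']
side 585.1719645538952 315.9580680154828 235.99520431122434 [[-0.915, -0.403, -0.014, 582.69], [0.253, -0.6, 0.759, -157.039], [-0.314, 0.691, 0.651, -1290.827], [0.0, 0.0, 0.0, 1.0]] ['frame', 'fx', 'fy', 'cx', 'cy', 'camera_from_world']
{'time': 0.1, 'joint_pos': array([-8.08100805e+01,  7.51261212e+00,  8.53239206e+01,  6.86903879e-04,
        8.72615999e+01, -4.89347967e+00]), 'qd': array([ 0.05970108, -0.04646123, -0.09270854,  0.04923112,  0.02246331,
       -0.10981425]), 'joint_efforts': array([-4.50810567e-04, -5.70951104e+01, -5.01946378e+01, -3.23681925e-04,
        8.03428120e-03, -1.33972850e-05]), 'tool_pos': array([ 145.94644362, -581.49419198,  249.32177246]), 'tcp_rot': array([-1.79902284e+02, -9.05461789e-03,  1.40833580e+01]), 'ft_force': array([-1.08105292,  0.03054163, -0.84948082]), 'wrist_torque': array([-0.01737923, -0.00097295,  0.05043941]), 'grip_force': 0.0, 'finger_gap': 85.33482193529325}
```

View pics/top1.png

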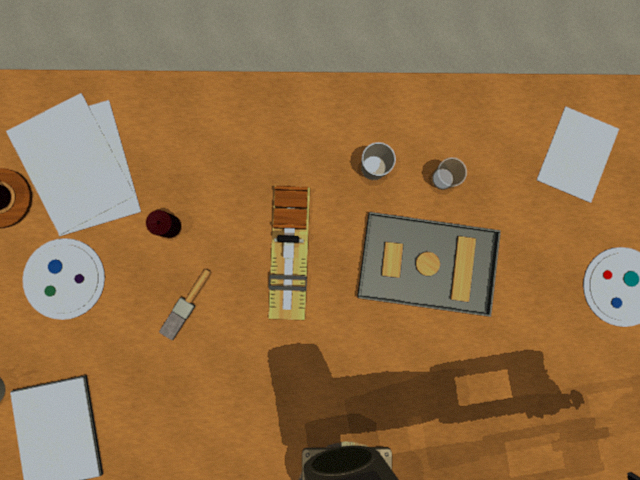

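View pics/side1.png

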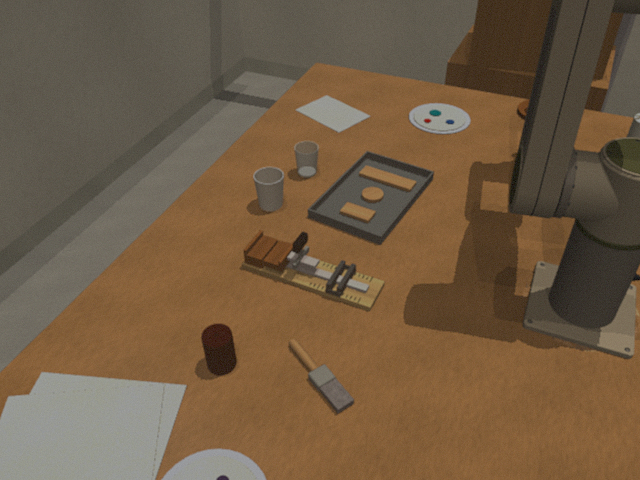

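The top view shows the stand at (273–309, 186–320), with the handle at about (288,239), the keeper at about (288,283) and the long panel at about (463,268). The side view agrees. Next I measure them with masks.

Run:
```python
from h import *
s=snap('top'); f=s['frame']; hsv=cv2.cvtColor(f,cv2.COLOR_RGB2HSV)
a=cv2.resize(f[175:330,255:325],None,fx=3.8,fy=3.8,interpolation=cv2.INTER_CUBIC)
d=snap('side'); b=cv2.resize(d['frame'][225:315,235:390],(0,0),fx=3.4,fy=3.4,interpolation=cv2.INTER_CUBIC)
c=np.zeros((600,800,3),np.uint8); c[:a.shape[0],:a.shape[1]]=a; c[:b.shape[0],270:270+b.shape[1]]=b[:, :530]
cv2.imwrite('pics/crop.png',c[:,:,::-1])
for n,(u,v) in dict(base=(277,310),handle=(288,239),bar=(288,276),panel=(463,268),floor=(440,290),table=(330,200)).items(): print(n,f[v,u],hsv[v,u])
# pine panel
t=hsv.copy(); m=((t[...,0]>10)&(t[...,0]<28)&(t[...,1]>90)&(t[...,2]>110)).astype(np.uint8)
m[:, :372]=0; m[:225]=0; m[305:]=0; m[:,490:]=0
for c in cv2.findContours(m,0,2)[0]:
    if cv2.contourArea(c)<150: continue
    q=cv2.boxPoints(cv2.minAreaRect(c)); W=np.array([onz(s,u,v,17) for u,v in q])
    e=W[1]-W[0]; g=W[2]-W[1]
    print('pine',W.mean(0).round(1),np.linalg.norm(e).round(1),np.linalg.norm(g).round(1),'angles',np.degrees(np.arctan2(e[1],e[0])).round(1),np.degrees(np.arctan2(g[1],g[0])).round(1))
```

```text
base [174 159  87] [ 25 128 174]
handle [22 21 22] [150  12  22]
bar [70 68 64] [20 22 70]
panel [173 153  80] [ 24 137 173]
floor [114 112 101] [ 25  29 114]
table [165 109  52] [ 15 175 165]
pine [ 557.3 -202.3   17. ] 57.6 57.2 angles -89.9 179.0
pine [ 567.4 -114.5   17. ] 85.4 46.0 angles -6.9 -96.2
pine [ 545.2 -291.7   17. ] 160.9 45.7 angles -7.5 -96.2
```

View pics/crop.png

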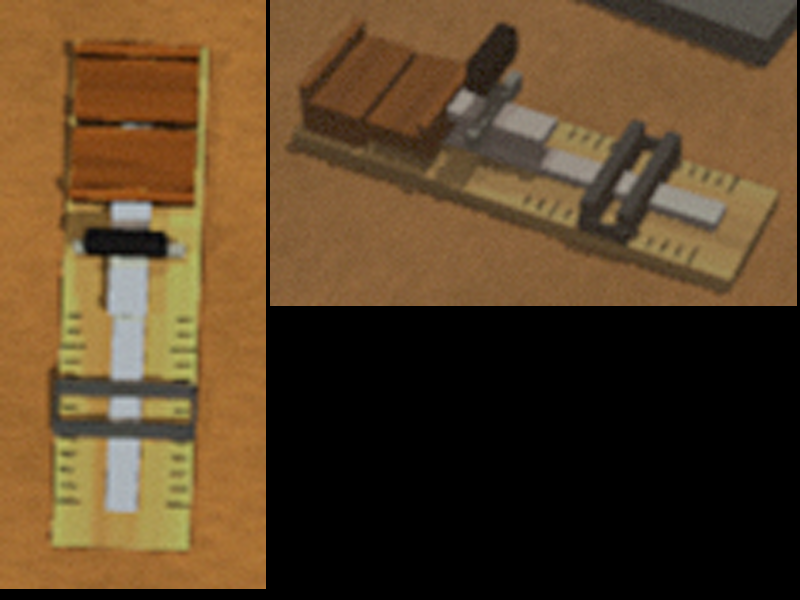

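The crop shows the handle's black bar at top-image (287.9,238.7). The keeper bars are at rows of about 276.8 and 287.6, with the channel between them, and the stand is turned slightly.

```bash
cat > m.py <<'E'
from h import *
s=snap('top'); f=s['frame']; hsv=cv2.cvtColor(f,cv2.COLOR_RGB2HSV).astype(int)
print('cam',ray(s,0,0)[0].round(0))
H,S,V=hsv[...,0],hsv[...,1],hsv[...,2]
y=((H>=19)&(H<=32)&(S>80)&(V>110)).astype(np.uint8); y[:,:262]=0; y[:,315:]=0; y[:180]=0; y[325:]=0
# base side edges at z=15, rows 245..318 apart from the keeper
L=[];Rr=[]
for v in list(range(248,268))+list(range(294,316)):
    u=np.where(y[v])[0]; L.append(onz(s,u.min()-.5,v,15)); Rr.append(onz(s,u.max()+.5,v,15))
for n,P in(('L',L),('R',Rr)):
    P=np.array(P); k=np.polyfit(P[:,0],P[:,1],1); print(n,'yaw',np.degrees(np.arctan(k[0])).round(2),'y at 550',np.polyval(k,550).round(1))
v=np.where(y[:, 275:300].sum(1)>12)[0]; print('base -x end',onz(s,287,v.max()+.5,15).round(1))
# handle: dark weighted centroid
def cen(box,w):
    u0,u1,v0,v1=box; vv,uu=np.mgrid[v0:v1,u0:u1]; w=w[v0:v1,u0:u1]; return (uu*w).sum()/w.sum(),(vv*w).sum()/w.sum()
hd=((V<50)).astype(float); c=cen((272,304,230,248),hd); print('handle px',c,'n',hd[230:248,272:304].sum(),onz(s,*c,110).round(1))
# bars: darkness profile, columns 272-281 and 294-303
g=f.astype(float).mean(2)
for a,b in((272,281),(294,303),(283,292)):
    p=g[266:298,a:b].mean(1); print(a,b,p.round(0).tolist())
E
python3 m.py
```

```text
cam [ 528.   87. 1191.]
L yaw -2.0 y at 550 188.6
R yaw -2.04 y at 550 98.3
base -x end [421.9 146.   15. ]
handle px (np.float64(287.36619718309856), np.float64(238.3943661971831)) n 142.0 [612.  141.4 110. ]
272 281 [110.0, 137.0, 138.0, 125.0, 119.0, 137.0, 136.0, 102.0, 62.0, 69.0, 68.0, 67.0, 78.0, 109.0, 135.0, 127.0, 122.0, 122.0, 84.0, 66.0, 60.0, 68.0, 68.0, 76.0, 106.0, 137.0, 139.0, 129.0, 120.0, 132.0, 138.0, 134.0]
294 303 [132.0, 126.0, 141.0, 141.0, 135.0, 133.0, 143.0, 137.0, 105.0, 69.0, 69.0, 69.0, 68.0, 86.0, 125.0, 144.0, 137.0, 133.0, 124.0, 80.0, 65.0, 66.0, 70.0, 69.0, 85.0, 116.0, 140.0, 143.0, 135.0, 124.0, 135.0, 142.0]
283 292 [170.0, 171.0, 171.0, 171.0, 172.0, 173.0, 174.0, 172.0, 146.0, 93.0, 67.0, 66.0, 69.0, 120.0, 168.0, 173.0, 174.0, 174.0, 157.0, 107.0, 75.0, 67.0, 68.0, 78.0, 132.0, 179.0, 176.0, 174.0, 174.0, 175.0, 176.0, 176.0]
```

```bash
cat >> h.py <<'E'
def go(p,yaw,pose=None):
    st=r.sense(); P,A=(st['tool_pos'],st['tcp_rot']) if pose is None else pose
    R0=R.from_euler('xyz',A,degrees=True); R1=R.from_euler('xyz',[180,0,yaw],degrees=True)
    print('lin',(R0.inv().apply(np.array(p)-P)/1000).round(4).tolist(),'rot',(R0.inv()*R1).as_rotvec(degrees=True).round(2).tolist())
E
python3 - <<'E'
from h import *
s=snap('top')
ax=np.array([np.cos(np.radians(-2.02)),np.sin(np.radians(-2.02)),0])
S=onz(s,287.4,282.0,40); print('slot',S.round(1), 'bars', [onz(s,287.4,v,40)[0].round(1) for v in(274.5,279,284.75,289.8)])
C=np.array([586.9,142.2,0]); print('slot stand x',(S-C)@ax,'handle stand x',(np.array([613,141.4,0])-C)@ax)
# far end of fixed rest lip top
print('fixed lip outer',onz(s,291,186,58))
go([613,141.3,170],88)
E
```

```text
slot [511.6 144.3  40. ] bars [np.float64(529.7), np.float64(518.9), np.float64(505.0), np.float64(492.9)]
slot stand x -75.2844838887131 handle stand x 26.111979718285998
fixed lip outer [742.90347676 135.98325105  58.        ]
lin [0.6289, -0.5877, 0.0803] rot [-0.03, -0.02, -73.92]
```

Call:
servo_tool:
  fingers: [0.045,0.045,0.045,0.045,0.045,0.045,0.045,0.045,0.045,0.045]
  linear:
    - [0.629,-0.588,0.08]
    - [0.629,-0.588,0.08]
    - [0.629,-0.588,0.08]
    - [0.629,-0.588,0.08]
    - [0.629,-0.588,0.08]
    - [0.629,-0.588,0.08]
    - [0.629,-0.588,0.08]
    - [0.629,-0.588,0.08]
    - [0.629,-0.588,0.08]
    - [0.629,-0.588,0.08]
  rotation:
    - [0,0,-73.9]
    - [0,0,-73.9]
    - [0,0,-73.9]
    - [0,0,-73.9]
    - [0,0,-73.9]
    - [0,0,-73.9]
    - [0,0,-73.9]
    - [0,0,-73.9]
    - [0,0,-73.9]
    - [0,0,-73.9]

```text
time: 1.3
tool_pos: [416.9, -161.8, 204.2]
tcp_rot: [179.9, 0.0, 88.2]
ft_force: [0.7, -0.3, 0.2]
finger_gap: 44.9
grip_force: 0.0
```

```bash
python3 -c "
from h import *
go([613,141.3,170],88)"
```

```text
lin [0.3093, 0.1863, 0.0343] rot [0.06, 0.03, 0.17]
```

Call:
servo_tool:
  fingers: [0.045,0.045,0.045,0.045,0.045,0.045,0.045,0.045,0.045,0.045]
  linear:
    - [0.308,0.185,0.034]
    - [0.308,0.185,0.034]
    - [0.308,0.185,0.034]
    - [0.308,0.185,0.034]
    - [0.308,0.185,0.034]
    - [0.308,0.185,0.034]
    - [0.308,0.185,0.034]
    - [0.308,0.185,0.034]
    - [0.308,0.185,0.034]
    - [0.308,0.185,0.034]
  rotation:
    - [0,0,0]
    - [0,0,0]
    - [0,0,0]
    - [0,0,0]
    - [0,0,0]
    - [0,0,0]
    - [0,0,0]
    - [0,0,0]
    - [0,0,0]
    - [0,0,0]

```text
time: 2.3
tool_pos: [611.3, 136.9, 169.8]
tcp_rot: [-180.0, 0.0, 88.0]
ft_force: [0.1, -0.2, -0.2]
finger_gap: 45.1
grip_force: 0.0
```

```bash
python3 -c "
from h import *
snap('wrist','w1.png')
go([613,141.3,97],88)"
```

```text
lin [0.005, 0.0015, 0.0732] rot [-0.01, 0.03, -0.07]
```

View pics/w1.png

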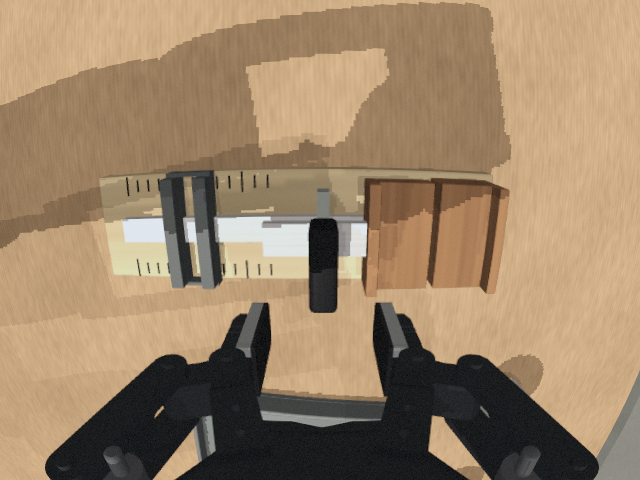

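The handle sits centred between the jaws at about (323,265), and the keeper bars are at columns of about 173 and 205. I can descend and grip.

Call:
servo_tool:
  fingers: [0.045,0.045,0.045,0.045,0.0,0.0,0.0,0.0]
  linear:
    - [0.004,0.001,0.03]
    - [0.004,0.001,0.06]
    - [0.004,0.001,0.074]
    - [0.004,0.001,0.074]
    - [0.004,0.001,0.074]
    - [0.004,0.001,0.074]
    - [0.004,0.001,0.074]
    - [0.004,0.001,0.074]
  rotation:
    - [0,0,0]
    - [0,0,0]
    - [0,0,0]
    - [0,0,0]
    - [0,0,0]
    - [0,0,0]
    - [0,0,0]
    - [0,0,0]
  force: 50

```text
time: 3.15
tool_pos: [612.7, 141.4, 97.5]
tcp_rot: [-180.0, 0.0, 88.0]
ft_force: [-6.9, -2.2, 2.1]
finger_gap: 15.3
grip_force: 52.7
```

```bash
python3 -c "
from h import *
p=r.sense()['tool_pos'];print(p)
a=np.radians(-2.02)
go(p+101.4*np.array([-np.cos(a),-np.sin(a),0]),87.98)"
```

```text
[612.71066794 141.41863559  97.53092016]
lin [0.0, -0.1014, 0.0] rot [-0.02, 0.01, 0.01]
```

Call:
servo_tool:
  fingers: [0.0,0.0,0.0,0.0,0.0,0.0,0.0]
  linear:
    - [0,-0.02,0]
    - [0,-0.045,0]
    - [0,-0.07,0]
    - [0,-0.09,0]
    - [0,-0.101,0]
    - [0,-0.101,0]
    - [0,-0.101,0]
  rotation:
    - [0,0,0]
    - [0,0,0]
    - [0,0,0]
    - [0,0,0]
    - [0,0,0]
    - [0,0,0]
    - [0,0,0]

```text
time: 3.85
tool_pos: [514.5, 144.9, 98.6]
tcp_rot: [179.6, -0.0, 88.0]
ft_force: [7.7, -1.9, -2.9]
finger_gap: 15.4
grip_force: 52.3
```

```bash
python3 -c "
from h import *
s=snap('side')
f=s['frame'][225:315,235:390]; a=cv2.resize(f,None,fx=5,fy=5,interpolation=cv2.INTER_CUBIC)
cv2.imwrite('pics/s2.png',a[:,:,::-1])
print(r.sense()['tool_pos'])
"
```

```text
[514.62181395 144.89514865  98.56813643]
```

View pics/s2.png

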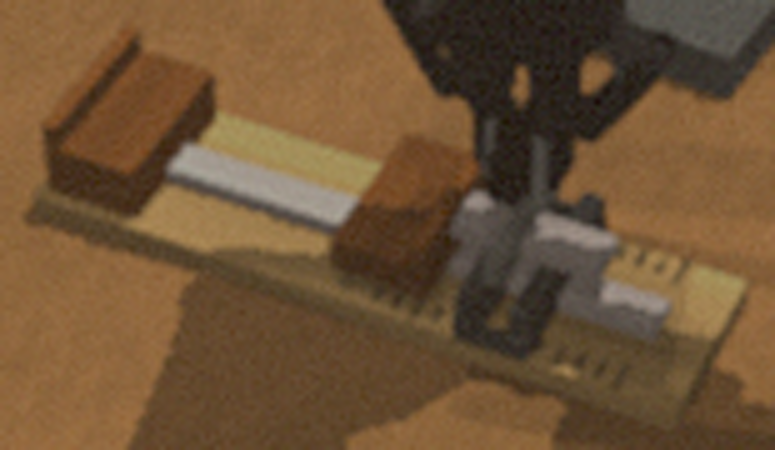

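The blade sits near the channel, but the spring holds the arm about 3 mm short. I'll correct that, then press.

Call:
servo_tool:
  fingers: [0.0,0.0,0.0,0.0,0.0,0.0]
  linear:
    - [0,-0.003,0]
    - [0,-0.003,0]
    - [0,-0.003,0.004]
    - [0,-0.003,0.008]
    - [0,-0.003,0.01]
    - [0,-0.003,0.01]
  rotation:
    - [0,0,0]
    - [0,0,0]
    - [0,0,0]
    - [0,0,0]
    - [0,0,0]
    - [0,0,0]

```text
time: 4.5
tool_pos: [512.5, 145.0, 89.0]
tcp_rot: [179.6, -0.0, 88.0]
ft_force: [7.3, -2.2, -0.5]
finger_gap: 15.5
grip_force: 52.7
```

Call:
servo_tool:
  fingers: [0.0,0.0,0.0,0.0,0.0]
  linear:
    - [0,0,0.004]
    - [0,0,0.007]
    - [0,0,0.009]
    - [0,0,0.009]
    - [0,0,0.009]
  rotation:
    - [0,0,0]
    - [0,0,0]
    - [0,0,0]
    - [0,0,0]
    - [0,0,0]

```text
time: 5.0
tool_pos: [514.3, 145.1, 84.3]
tcp_rot: [179.4, -0.0, 88.0]
ft_force: [-4.5, -6.3, 29.6]
finger_gap: 15.2
grip_force: 57.4
```

Call:
servo_tool:
  fingers: [0.0,0.0,0.035,0.04,0.04,0.045,0.045,0.045,0.045]
  linear:
    - [0,0,-0.003]
    - [0,0,-0.004]
    - [0,0,-0.004]
    - [0,0,-0.004]
    - [0,0,-0.004]
    - [0,0,-0.004]
    - [0,0,-0.03]
    - [0,0,-0.07]
    - [0,0,-0.12]
  rotation:
    - [0,0,0]
    - [0,0,0]
    - [0,0,0]
    - [0,0,0]
    - [0,0,0]
    - [0,0,0]
    - [0,0,0]
    - [0,0,0]
    - [0,0,0]

```text
time: 5.9
tool_pos: [507.0, 144.9, 195.9]
tcp_rot: [-179.7, 0.1, 88.0]
ft_force: [0.6, 0.6, -0.4]
finger_gap: 44.7
grip_force: 0.0
```

```bash
python3 -c "
from h import *
s=snap('side')
f=s['frame'][225:315,235:390]; a=cv2.resize(f,None,fx=5,fy=5,interpolation=cv2.INTER_CUBIC)
cv2.imwrite('pics/s3.png',a[:,:,::-1])
go([545.2,-291.7,150],-7.1)
"
```

```text
lin [-0.4363, 0.0479, 0.0569] rot [0.3, -0.54, 95.1]
```

View pics/s3.png

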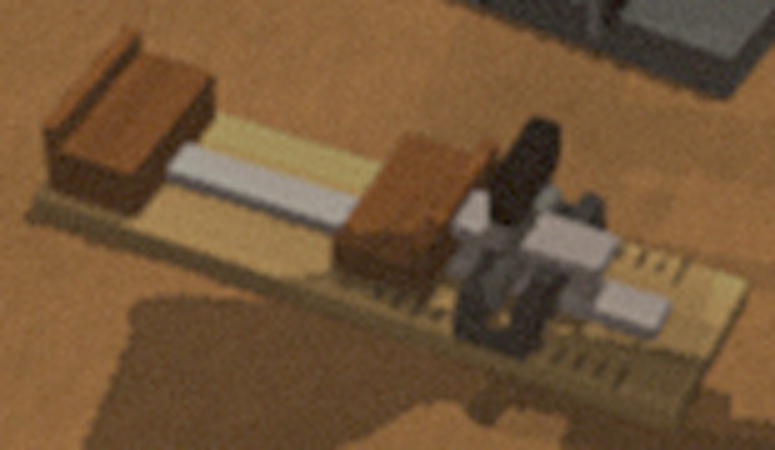

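The rest is held with the blade in the channel and the handle down. Next is the panel.

Call:
servo_tool:
  fingers: [0.06,0.06,0.06,0.06,0.06,0.06,0.06,0.06,0.06,0.06]
  linear:
    - [-0.05,0.005,0.0]
    - [-0.1,0.01,0.0]
    - [-0.15,0.015,0.01]
    - [-0.2,0.02,0.02]
    - [-0.25,0.025,0.03]
    - [-0.3,0.03,0.04]
    - [-0.34,0.035,0.05]
    - [-0.38,0.04,0.056]
    - [-0.415,0.045,0.056]
    - [-0.436,0.048,0.056]
  rotation:
    - [0,0,9]
    - [0,0,17]
    - [0,0,25]
    - [0,0,34]
    - [0,0,43]
    - [0,0,51]
    - [0,0,60]
    - [0,0,68]
    - [0,0,77]
    - [0,0,85]

```text
time: 6.95
tool_pos: [541.1, -294.8, 140.2]
tcp_rot: [-180.0, 0.0, 2.5]
ft_force: [0.8, 0.7, -0.2]
finger_gap: 59.5
grip_force: 0.0
```

```bash
python3 -c "
from h import *
go([545.2,-291.7,80],-7.1)
"
```

```text
lin [0.0043, -0.003, 0.0602] rot [0.0, 0.04, 9.62]
```

Call:
servo_tool:
  fingers: [0.06,0.06,0.06,0.06]
  linear:
    - [0.004,-0.003,0.02]
    - [0.004,-0.003,0.04]
    - [0.004,-0.003,0.06]
    - [0.004,-0.003,0.06]
  rotation:
    - [0,0,6]
    - [0,0,9.6]
    - [0,0,9.6]
    - [0,0,9.6]

```text
time: 7.35
tool_pos: [543.2, -287.5, 77.1]
tcp_rot: [-179.8, 0.3, -6.6]
ft_force: [0.2, 1.9, -0.1]
finger_gap: 60.0
grip_force: 0.0
```

```bash
python3 -c "
from h import *
snap('wrist','w2.png')
go([545.2,-291.7,26],-7.1)
"
```

```text
lin [0.0017, 0.0036, 0.053] rot [-0.11, 0.21, 0.5]
```

View pics/w2.png

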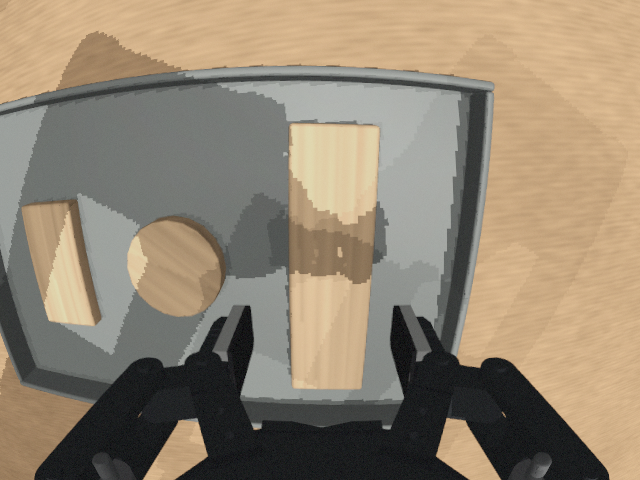

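The panel is at columns 290–380, about 8 px right of the jaws' mid-line while the arm is still settling, with clearance on both sides. I'll descend in stages.

Call:
servo_tool:
  fingers: [0.06,0.06,0.06,0.06,0.06]
  linear:
    - [0.001,0.003,0.015]
    - [0.001,0.003,0.03]
    - [0.001,0.003,0.042]
    - [0.001,0.003,0.048]
    - [0.001,0.003,0.048]
  rotation:
    - [0,0,0.4]
    - [0,0,0.4]
    - [0,0,0.4]
    - [0,0,0.4]
    - [0,0,0.4]

```text
time: 7.9
tool_pos: [545.1, -291.5, 31.3]
tcp_rot: [-179.9, 0.1, -7.0]
ft_force: [0.8, 0.4, 0.4]
finger_gap: 59.6
grip_force: 0.0
```

Call:
servo_tool:
  fingers: [0.06,0.06,0.03,0.03,0.03,0.03]
  linear:
    - [0,0,0.004]
    - [0,0,0.005]
    - [0,0,0.005]
    - [0,0,0.005]
    - [0,0,0.005]
    - [0,0,0.005]
  rotation:
    - [0,0,0]
    - [0,0,0]
    - [0,0,0]
    - [0,0,0]
    - [0,0,0]
    - [0,0,0]
  force: 40

```text
time: 8.5
tool_pos: [546.5, -292.3, 28.7]
tcp_rot: [180.0, -0.1, -7.0]
ft_force: [0.0, -0.9, 3.4]
finger_gap: 43.8
grip_force: 40.9
```

Call:
servo_tool:
  fingers: [0.03,0.03,0.03,0.03,0.03,0.03]
  linear:
    - [0,0,-0.01]
    - [0,0,-0.04]
    - [0,0,-0.08]
    - [0,0,-0.12]
    - [0,0,-0.13]
    - [0,0,-0.13]
  rotation:
    - [0,0,0]
    - [0,0,0]
    - [0,0,0]
    - [0,0,0]
    - [0,0,0]
    - [0,0,0]

```text
time: 9.1
tool_pos: [547.6, -293.0, 161.6]
tcp_rot: [179.9, -0.3, -7.0]
ft_force: [0.7, -0.2, 0.1]
finger_gap: 43.2
grip_force: 40.8
```

Run:
```python
from h import *
s=snap('top'); f=s['frame']; d=snap('wrist')
a=cv2.resize(f[180:325,255:325],None,fx=4,fy=4,interpolation=cv2.INTER_CUBIC)
b=cv2.resize(d['frame'],(510,383)); c=np.zeros((580,800,3),np.uint8); c[:,:280]=a; c[:383,285:795]=b
cv2.imwrite('pics/t2.png',c[:,:,::-1]); print(r.sense()['tool_pos'],r.sense()['finger_gap'])
g=f.astype(int)
wood=(g[...,0]-g[...,2])
for v in range(182,262): print(v,g[v,278:300].mean(0).round().astype(int).tolist(),end=' ')
hd=(cv2.cvtColor(f,cv2.COLOR_RGB2HSV)[...,2]<45); hd[:, :270]=0; hd[:,306:]=0; hd[:265]=0; hd[295:]=0
vv,uu=np.where(hd); print('\nhandle',len(vv),uu.mean(),vv.mean(),onz(s,uu.mean(),vv.mean(),96).round(1))
```

```text
[ 545.54723006 -291.76439881  157.06831602] 43.45349801509581
182 [168, 113, 53] 183 [167, 112, 53] 184 [167, 113, 54] 185 [153, 101, 48] 186 [137, 80, 32] 187 [156, 86, 30] 188 [152, 83, 29] 189 [106, 58, 19] 190 [89, 48, 17] 191 [138, 76, 26] 192 [142, 78, 27] 193 [137, 74, 25] 194 [132, 71, 25] 195 [131, 71, 24] 196 [130, 70, 23] 197 [126, 68, 23] 198 [128, 69, 23] 199 [137, 75, 26] 200 [140, 75, 25] 201 [138, 76, 27] 202 [140, 76, 26] 203 [145, 78, 28] 204 [146, 79, 28] 205 [143, 77, 26] 206 [108, 57, 19] 207 [70, 53, 35] 208 [142, 126, 94] 209 [187, 172, 129] 210 [186, 175, 130] 211 [184, 173, 128] 212 [182, 170, 125] 213 [181, 169, 125] 214 [183, 170, 128] 215 [183, 171, 128] 216 [183, 171, 128] 217 [184, 171, 128] 218 [182, 169, 126] 219 [182, 169, 127] 220 [183, 170, 127] 221 [184, 172, 128] 222 [184, 171, 128] 223 [184, 172, 128] 224 [183, 170, 126] 225 [183, 170, 127] 226 [183, 170, 126] 227 [184, 171, 127] 228 [185, 171, 127] 229 [184, 171, 127] 230 [183, 169, 125] 231 [183, 170, 126] 232 [184, 170, 127] 233 [184, 171, 128] 234 [186, 172, 128] 235 [185, 171, 127] 236 [183, 170, 126] 237 [184, 170, 127] 238 [184, 170, 125] 239 [186, 172, 128] 240 [187, 172, 129] 241 [185, 172, 128] 242 [185, 171, 128] 243 [184, 169, 126] 244 [185, 172, 128] 245 [187, 173, 130] 246 [180, 168, 127] 247 [153, 141, 108] 248 [131, 102, 68] 249 [137, 81, 36] 250 [152, 82, 27] 251 [148, 80, 26] 252 [141, 77, 26] 253 [140, 76, 26] 254 [145, 79, 28] 255 [145, 78, 27] 256 [142, 77, 27] 257 [138, 74, 25] 258 [134, 72, 25] 259 [134, 73, 24] 260 [137, 74, 25] 261 [142, 77, 27] 
handle 142 285.38732394366195 280.51408450704224 [515.9 146.2  96. ]
```

View pics/t2.png

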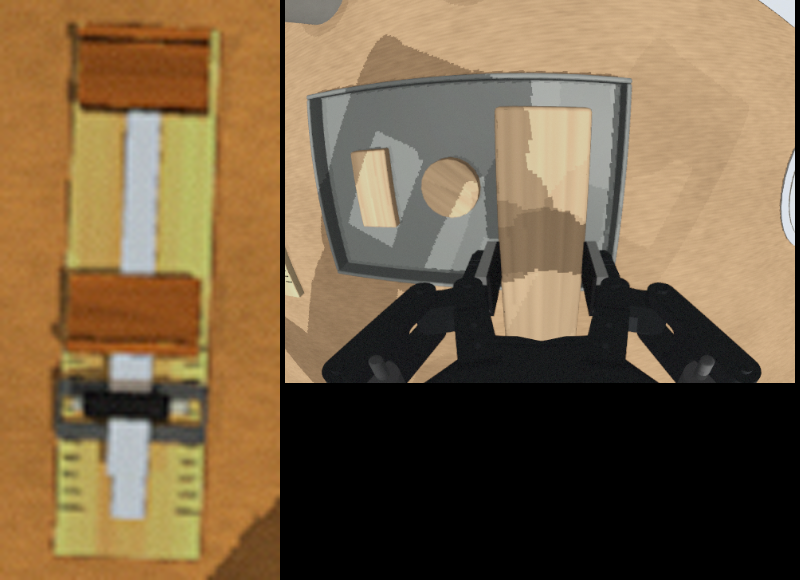

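The rest stands latched at the keeper with the handle at (285,280). The wrist view shows the panel held squarely between the pads, and the short panel and disc have not moved. I'll verify the mid-point from the ledge edges.

Run:
```python
from h import *
s=snap('top')
for v in (189.7,206,248): print(v,onz(s,289,v,45).round(1))
f=s['frame'].astype(int); w=(f[...,0]-f[...,2]>50)&(f[...,0]<160)&(f[...,1]<f[...,0]*.6)
for rows in((195,204),(252,262)):
    q=[(u.min()-.5,u.max()+.5,v) for v in range(*rows) for u in [np.where(w[v,268:316])[0]+268]]
    a,b,v=np.median(np.array(q),0); print(onz(s,a,v,45).round(1),onz(s,b,v,45).round(1))
go([646,140.1,130],-2)
```

```text
189.7 [736.2 141.4  45. ]
206 [696.1 141.2  45. ]
248 [593.7 140.6  45. ]
[713.2 176.5  45. ] [713.5  98.6  45. ]
[573.1 181.5  45. ] [573.2 103.1  45. ]
lin [0.0476, -0.4406, 0.0264] rot [-0.09, 0.16, -5.02]
```

Call:
servo_tool:
  fingers: [0.03,0.03,0.03,0.03,0.03,0.03,0.03,0.03,0.03,0.03]
  linear:
    - [0.005,-0.04,0]
    - [0.01,-0.09,0]
    - [0.015,-0.14,0]
    - [0.02,-0.19,0]
    - [0.025,-0.24,0]
    - [0.03,-0.29,0]
    - [0.037,-0.34,0]
    - [0.043,-0.39,0]
    - [0.047,-0.425,0.0]
    - [0.0476,-0.44,0.01]
  rotation:
    - [0,0,-0.5]
    - [0,0,-1]
    - [0,0,-1.5]
    - [0,0,-2]
    - [0,0,-2.5]
    - [0,0,-3]
    - [0,0,-3.5]
    - [0,0,-4]
    - [0,0,-5]
    - [0,0,-5]

```text
time: 10.25
tool_pos: [647.0, 142.7, 146.8]
tcp_rot: [-180.0, 0.0, -1.8]
ft_force: [-0.2, -0.4, -0.5]
finger_gap: 43.5
grip_force: 40.9
```

Call:
servo_tool:
  fingers: [0.03,0.03,0.03]
  linear:
    - [0,0,0.01]
    - [0,0,0.02]
    - [0,0,0.02]
  rotation:
    - [0,0,0]
    - [0,0,0]
    - [0,0,0]

```text
time: 10.55
tool_pos: [645.0, 136.8, 124.2]
tcp_rot: [179.9, 0.3, -2.1]
ft_force: [-1.1, 0.0, -0.2]
finger_gap: 43.4
grip_force: 40.9
```

Run:
```python
from h import *
print(r.sense()['tool_pos'],r.sense()['tcp_rot'])
go([646,139.7,78],-2)
```

```text
[644.95346967 136.77639359 124.209497  ] [179.91240175   0.32586598  -2.1142223 ]
lin [0.0012, -0.003, 0.0462] rot [0.09, 0.33, -0.11]
```

Call:
servo_tool:
  fingers: [0.03,0.03,0.03,0.03,0.03]
  linear:
    - [0,0,0.015]
    - [0,0,0.03]
    - [0,0,0.044]
    - [0,0,0.044]
    - [0,0,0.044]
  rotation:
    - [0,0,0]
    - [0,0,0]
    - [0,0,0]
    - [0,0,0]
    - [0,0,0]

```text
time: 11.05
tool_pos: [646.5, 138.6, 83.2]
tcp_rot: [180.0, 0.1, -2.0]
ft_force: [0.6, -0.4, 0.5]
finger_gap: 43.3
grip_force: 40.9
```

Run:
```python
from h import *
go([646,139.7,69],-2)
s=snap('side')
f=s['frame'][205:315,225:390]; cv2.imwrite('pics/s4.png',cv2.resize(f,None,fx=4.5,fy=4.5,interpolation=cv2.INTER_CUBIC)[:,:,::-1])
```

```text
lin [-0.0006, -0.0011, 0.0142] rot [0.02, 0.09, -0.02]
```

View pics/s4.png

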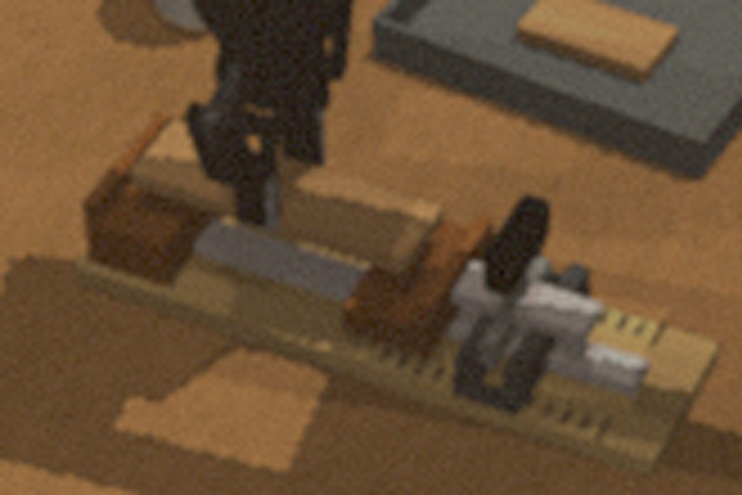

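The panel hovers over both rests between the lips. I'll lower it the last 14 mm.

Call:
servo_tool:
  fingers: [0.03,0.03,0.03,0.03,0.03]
  linear:
    - [0,-0.001,0.006]
    - [0,-0.001,0.01]
    - [0,-0.001,0.013]
    - [0,-0.001,0.014]
    - [0,-0.001,0.014]
  rotation:
    - [0,0,0]
    - [0,0,0]
    - [0,0,0]
    - [0,0,0]
    - [0,0,0]

```text
time: 11.6
tool_pos: [646.9, 139.8, 69.8]
tcp_rot: [180.0, 0.0, -2.0]
ft_force: [-0.0, -0.3, -0.6]
finger_gap: 43.5
grip_force: 40.9
```

Call:
servo_tool:
  fingers: [0.03,0.03,0.03,0.03]
  linear:
    - [-0.001,0,0.001]
    - [-0.001,0,0.002]
    - [-0.001,0,0.002]
    - [-0.001,0,0.002]
  rotation:
    - [0,0,0]
    - [0,0,0]
    - [0,0,0]
    - [0,0,0]

```text
time: 12.0
tool_pos: [646.3, 139.9, 68.6]
tcp_rot: [-180.0, -0.0, -2.0]
ft_force: [-3.0, -0.8, 5.4]
finger_gap: 43.1
grip_force: 41.4
```

Call:
servo_tool:
  fingers: [0.05,0.06,0.065,0.065,0.065,0.065,0.065,0.065,0.065]
  linear:
    - [0,0,0]
    - [0,0,0]
    - [0,0,0]
    - [0,0,0]
    - [0,0,-0.01]
    - [0,0,-0.04]
    - [0,0,-0.08]
    - [0,0,-0.12]
    - [0,0,-0.13]
  rotation:
    - [0,0,0]
    - [0,0,0]
    - [0,0,0]
    - [0,0,0]
    - [0,0,0]
    - [0,0,0]
    - [0,0,0]
    - [0,0,0]
    - [0,0,0]

```text
time: 12.9
tool_pos: [649.0, 140.3, 205.7]
tcp_rot: [-179.9, -0.6, -2.0]
ft_force: [-0.1, -0.1, 1.6]
finger_gap: 65.1
grip_force: 0.0
```

Call:
servo_tool:
  fingers: [0.065,0.065,0.065,0.065,0.065,0.065,0.065]
  linear:
    - [0,0.05,-0.02]
    - [0,0.1,-0.02]
    - [0,0.15,-0.02]
    - [0,0.2,-0.02]
    - [0,0.24,-0.02]
    - [0,0.25,-0.02]
    - [0,0.25,-0.02]
  rotation:
    - [0,0,0]
    - [0,0,0]
    - [0,0,0]
    - [0,0,0]
    - [0,0,0]
    - [0,0,0]
    - [0,0,0]

```text
time: 13.6
tool_pos: [637.1, -112.0, 218.2]
tcp_rot: [180.0, -0.0, -2.2]
ft_force: [0.1, 0.4, -0.8]
finger_gap: 65.1
grip_force: 0.0
```

Run:
```python
from h import *
d=snap('side'); s=snap('top'); f=s['frame']
a=cv2.resize(f[180:325,255:325],None,fx=4,fy=4,interpolation=cv2.INTER_CUBIC)
b=cv2.resize(d['frame'][190:315,225:390],None,fx=3.1,fy=3.1,interpolation=cv2.INTER_CUBIC); c=np.zeros((580,800,3),np.uint8); c[:,:280]=a; c[:b.shape[0],285:285+b.shape[1]]=b
cv2.imwrite('pics/t3.png',c[:,:,::-1])
hsv=cv2.cvtColor(f,cv2.COLOR_RGB2HSV); g=f.astype(int)
m=((hsv[...,0]>12)&(hsv[...,0]<28)&(g[...,1]>105)&(hsv[...,1]>70)).astype(np.uint8); m[:,:279]=0; m[:,300:]=0; m[:188]=0;m[265:]=0
print(r.sense()['tool_pos'])
# panel ends along its mid columns and edges over the rests, z=57
for v in range(188,200,1): print(v,g[v,284:295].mean(0).round().astype(int).tolist(),end=' ')
print()
for v in range(250,266,1): print(v,g[v,284:295].mean(0).round().astype(int).tolist(),end=' ')
print()
for v in (200,203,253,256):
    x=g[v,272:308,1]; k=np.where(x>105)[0]+272; print(v,k.min(),k.max(),onz(s,k.min()-.5,v,57).round(1),onz(s,k.max()+.5,v,57).round(1))
```

```text
[ 637.38029514 -109.12126685  218.11698198]
188 [153, 84, 29] 189 [112, 61, 19] 190 [93, 50, 17] 191 [141, 77, 26] 192 [136, 73, 26] 193 [142, 90, 41] 194 [167, 131, 70] 195 [185, 153, 81] 196 [186, 152, 82] 197 [184, 150, 80] 198 [184, 150, 80] 199 [184, 151, 81] 
250 [184, 154, 82] 251 [184, 155, 82] 252 [184, 155, 84] 253 [185, 156, 84] 254 [184, 154, 83] 255 [184, 155, 82] 256 [184, 155, 83] 257 [185, 157, 84] 258 [186, 160, 87] 259 [163, 134, 72] 260 [121, 73, 31] 261 [131, 70, 24] 262 [129, 69, 23] 263 [125, 68, 23] 264 [102, 54, 18] 265 [112, 60, 20] 
200 281 299 [708.9 161.1  57. ] [709.  115.4  57. ]
203 282 299 [701.6 158.7  57. ] [701.7 115.3  57. ]
253 279 296 [581.  165.1  57. ] [581.  122.1  57. ]
256 279 295 [573.8 165.   57. ] [573.9 124.4  57. ]
```

View pics/t3.png

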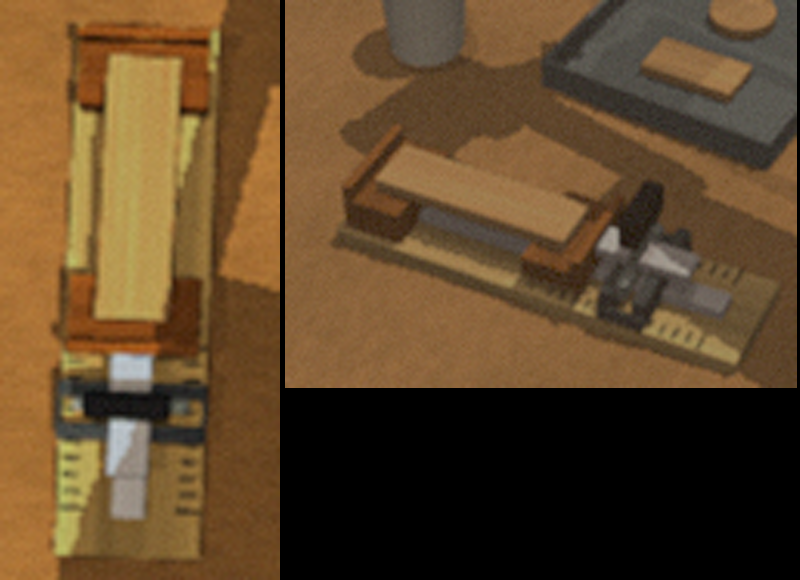

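The panel lies flat and square across both rests. Its ends are at rows of about 193.7 and 259.3, so its mid x is about 645 mm against a target of 645. The latch is holding.

```bash
python3 -c "
from bench import r
print(r.hand_in())"
```

```text
the job is handed in; nothing more can be done
None
```

The job is handed in: the rest is latched at the mark, and the long panel lies flat and square, centred across the two rests between the lips.

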